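# Lean the shelf sign against the pantry riser

### The job

Flip the yellow foot stop in front of the low white panel over into its open position, then put the red sign board up there: handle uppermost, leaning back against the panel with the picture facing out, square to the panel and centred on it, its foot on the bench between the raised stop and the panel. Handle it gently, let go of it there, and do not disturb the cans, the jar and the flat tin.

Things in the scene. Friction and masses are not known exactly. Their poses are not given: they have to be found in the camera images.
- board: Sign board, a 12 mm thick plywood paddle about 0.1 to 0.19 kg: panel 130 x 130 mm (red picture side with a tin), handle 34 mm wide, 80 mm long on the middle of its top edge. Origin on the back face, mid-width, 105 mm from both ends. x runs from foot to handle (panel x -105 to 25 mm, handle 25 to 105 mm), z out of the picture side. Starts flat on the bench, picture up, any yaw.
- board_foot (a point): Middle of the board's foot edge, on its back face (board x = -105 mm). The last 12 mm of the panel there is a black rubber strip that grips the bench.
- board_handle (a point): Centre of the board's handle, mid-thickness (board x = 65 mm, z = 6 mm). It can be taken across its 34 mm width from the picture side, or across its 12 mm thickness from its end.
- riser: Fixed low white upright panel, 260 mm wide, 95 mm high, 18 mm thick, legs behind. Origin on the bench at the foot of its front face, mid-width; x points into the panel (front face x = 0, open space at negative x), y along the panel, z up. Two hinge blocks, 14 mm high and 18 mm long, stand at x = -60 mm, y = +-64 mm.
- stop (a joint): Folding foot stop, hinged along riser y at riser x = -60 mm, z = 8 mm. L-shaped: yellow plate 100 mm wide, 5 mm thick, reaching 32 mm from the hinge; red lever square to it in the middle. At 0 (start, folded) the plate lies flat towards the panel and the lever stands up; at 1.52 rad (open) the plate stands up and the lever lies flat, away from the panel.
- stop_lever_tip (a point): End of the stop's red lever, 26 mm wide, 5 mm thick, 55 mm long from the hinge. The stop swings freely and is over-centre: its weight drops it to either end from about the middle. A fingertip between lever and panel, pushing the lever's upper part away from the panel, flips it with under 2 N.
- carton: Fixed, heavy, sealed carton 160 mm (x) by 150 mm (y), 80 mm high, origin at the centre of its underside. It may be touched: for instance the board can rest aslant on one of its top edges, foot on the bench, while it is taken again by the handle's thickness.
- can_a: Standing can with a green label, 68 mm across, 100 mm high, origin at the centre of its underside; not to be disturbed.
- can_b: Standing can with a blue label, 68 mm across, 100 mm high, origin at the centre of its underside; not to be disturbed.
- jar: Standing jar with a yellow label and red cap, 66 mm across, 90 mm high, origin at the centre of its underside; not to be disturbed.
- tin: Flat steel tin, 80 mm across, 45 mm high, origin at the centre of its underside; not to be disturbed.
Mind the look-alikes: they are no part of the job. Of the things that look like the board, the larger one is meant.

How it is judged:
By the outcome, as a careful person would: the job done as asked, in the order asked, and still so for the second after the job is handed in, with the robot touching nothing.
It also fails if it takes over 72 s, if anything falls off the work surface, if the arm or the gripper's body presses on something with over 40 N, if the wrist force passes 120 N, or if a joint passes its speed limit or range.

### The arm

A 6-joint arm with a two-finger parallel gripper is mounted at the origin on the work surface. World frame = base frame: x ahead of the robot, y to its left, z up, the work surface at z = 0. Lengths are in mm, angles in rad, forces in N, time in s.
With the tool pointing down it reaches from about 300 to 775 mm from the base axis. Payload 14.6 kg.
Tool frame: the origin (TCP) lies at the very end of the fingers, on their centre line; the grasp point (between the pads) lies 19 mm behind it; z points along the fingers, y is the line along which they close (so a half turn about z gives the same grasp; the last joint's range is limited). The gripper opens to 94 mm and grips with 3 to 60 N. Pads are 16 mm wide; open, the fingers measure 119 mm over their backs; the gripper's body (75 mm by 177 mm) begins 78 mm behind the grasp point.
Start: joints at [-0.067, 0.3, 1.521, -0, 1.321, -0.067], TCP at [549.99, -0.002, 205.446] pointing down, gripper open.
Joint ranges: [-3.03, 3.03], [-0.79, 2.21], [0.23, 2.52], [-1.04, 4.18], [0, 3.07], [-2.55, 2.55]. Speed limits (rad/s): [2.22, 2.22, 2.57, 3.14, 3.14, 3.14].

### API

Orientations are given as [roll, pitch, yaw] about the fixed x, y, z axes, in that order (R = Rz(yaw) Ry(pitch) Rx(roll)).
In Python, from cell import manip gives the robot as it stands.
- The arm moves only by the tool servo_tool, never from a script. Its argument "motion" is a list that holds one entry, the list of rows, each a list of 7 numbers: the shift along the world's x, y, z as a fraction of full scale, then the turn, a rotation vector about the world's x, y, z as a fraction of full scale, then the closure, from 0 (fully open) to 1 (shut). In form: [[[x, y, z, rx, ry, rz, gripper], ...]]. A call has 1 to 10 rows; each row is the pose to reach, as a shift and turn from the pose commanded when the call began, turning the shorter way round; what a row does not reach only later rows make up. Full scale, the value 1, is 0.5 m for a shift and pi rad for a turn. A row lasts 1/10 s, in which the tool goes at most 50 mm and 8.59 degrees, less where a joint would pass 70% of its speed; a pose out of reach is approached as far as the arm can. A call with a number of a shift or a turn outside -1 to 1 is refused whole. A call with a gripper value outside its range is refused whole. The fingers move at their own pace and stop on an object; "newtons" is the grip in N (left out, the last holds). Time passes only in rows, so rows that repeat a pose let the fingers close. It gives the time, the measured TCP pose, the force, the opening and the grip force at its end, in the units of the state.
- manip.read_state(): the state, without advancing time (a new reading comes with each control period).
- manip.camera(name): name is "scene" or "side" or "wrist"; returns a dict with "frame" (480x640x3 uint8, red, green, blue), "range_z" (480x640 float32, mm along the optical axis (not along the pixel's ray), 0 where there is no reading), "vfov" (degrees; the focal length in pixels is half the picture's height over the tangent of half this angle, whatever the lens; pixels are square), "cx", "cy" (the principal point, pixels), "k1" (the pictures are not rectified: a ray, as slopes to the right and down, at radius r is drawn at 1 + k1 r^2 times it, then the intrinsics apply), "cam_to_world" (4x4, takes a point from camera to world coordinates). Camera axes: x right, y down, z forward; pixel columns grow to the right and rows downward; lengths in mm; the calibration is good to about 2 mm. A picture is of the moment at which its call begins.
- manip.sign_off(): hands the job in; it is judged then, once.
The state is a dict: "clock": time; "joints": joint angles; "qd": joint speeds; "effort": joint torques, N m; "eef_pos": TCP position; "eef_rot": TCP orientation; "wrist_force": force on the tool from outside, world axes, zero at the start; "moment": the same for the moment, N m; "finger_gap": finger opening in mm; "finger_force": force on a finger pad.
Only numpy, scipy, OpenCV 4.12 (cv2) and the standard library are available. Lean on these libraries where they do the work, as an engineer would, in place of code of your own. Each camera call takes 0.05 s, during which the arm holds its last target. There are 200 camera calls.

## Working session

There is one attempt and no reset: what is moved stays moved. The work goes in short steps, Python scripts to look and compute and a tool call to move; the robot and the scene stay as the last step left them, time stands still between calls to the robot, and variables do not carry over. Pictures are saved under pics/ and viewed, at most 10 in all, crops included, and the job is handed in when it is done.

Besides the shell and the picture viewer there is one more tool, called by a JSON object that holds its "op" and its "data". servo_tool: Moves the arm, as the interface text tells. Its arguments: {"type":"object","properties":{"motion":{"type":"array"},"newtons":{"type":"number"}},"required":["motion"]}

```bash
ls; mkdir -p pics; cat > h.py <<'E'
import numpy as np, cv2, json
from cell import manip
from scipy.spatial.transform import Rotation as R
def cam(n):
    c=manip.camera(n); return c
def pts(c):
    h,w=c["range_z"].shape; f=h/2/np.tan(np.radians(c["vfov"])/2)
    K=np.array([[f,0,c["cx"]],[0,f,c["cy"]],[0,0,1]])
    u,v=np.meshgrid(np.arange(w),np.arange(h))
    xd=(u-c["cx"])/f; yd=(v-c["cy"])/f; x,y=xd.copy(),yd.copy()
    for _ in range(15):
        s=1+c["k1"]*(x*x+y*y); x,y=xd/s,yd/s
    d=np.stack([x,y,np.ones_like(x)],-1); T=np.array(c["cam_to_world"])
    P=(d*c["range_z"][...,None])@T[:3,:3].T+T[:3,3]
    return P, d@T[:3,:3].T, T[:3,3]
def save(c,n): cv2.imwrite("pics/"+n,cv2.cvtColor(c["frame"],cv2.COLOR_RGB2BGR))
def onplane(ray,o,z): return o+ray*((z-o[2])/ray[2])
E
python3 - <<'E'
from h import *
for n in("scene","side"):
    c=cam(n); save(c,n+"1.png"); print(n,c["vfov"],c["k1"],np.round(c["cam_to_world"],2).tolist()); np.savez(n+"1.npz",**c)
E
```

```text
pics
scene 56.31199596376407 -0.10152161903850664 [[0.34, 0.74, -0.58, 1023.33], [0.94, -0.28, 0.2, -143.39], [-0.02, -0.61, -0.79, 677.85], [0.0, 0.0, 0.0, 1.0]]
side 46.234517178800616 -0.09548793919968675 [[0.93, -0.27, 0.25, 334.92], [-0.37, -0.67, 0.64, -619.3], [-0.01, -0.69, -0.72, 752.43], [0.0, 0.0, 0.0, 1.0]]
```

View pics/scene1.png

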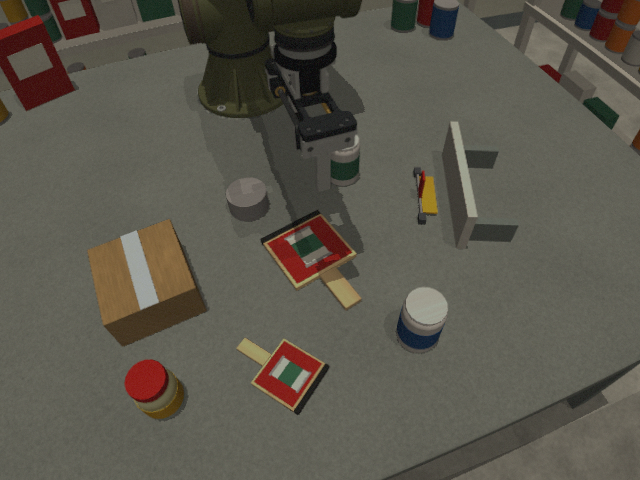

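View pics/side1.png

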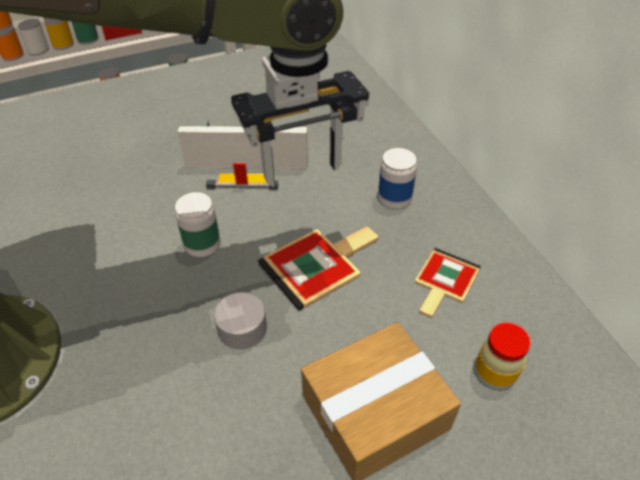

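The scene view shows the large board at about (310,248) with its handle end at (345,292). The riser is at (460,185), the stop at (428,195), the carton at (148,280), the tin at (247,198), the green can at (343,160), the blue can at (422,318) and the jar at (153,390). The side view agrees. Next I'll measure positions.

```bash
cat > m.py <<'E'
from h import *
def rect(Q): 
    r=cv2.minAreaRect(Q[:,:2].astype(np.float32)); return np.round(cv2.boxPoints(r)).tolist(), np.round(r[0],1), np.round(r[1],1)
for n in("scene","side"):
    c=dict(np.load(n+"1.npz")); P,D,o=pts(c); hsv=cv2.cvtColor(c["frame"],cv2.COLOR_RGB2HSV); H,S,V=cv2.split(hsv)
    def comp(m,u,v):
        k,l=cv2.connectedComponents(m.astype(np.uint8)); return l==l[v,u]
    X,Y,Z=P[...,0],P[...,1],P[...,2]; ok=c["range_z"]>0
    sd=dict(scene=dict(board=(280,248),carton=(170,270),cana=(343,178),canb=(430,300),jar=(150,380),tin=(245,192),riser=(456,170)),
            side=dict(board=(290,268),carton=(400,360),cana=(197,210),canb=(398,165),jar=(508,340),tin=(240,310),riser=(200,150)))[n]
    print(n)
    for k,(u,v) in sd.items():
        if k=="board":
            m=comp(ok&(Z>6)&(Z<22)&(S>60),u,v); Q=P[m]
        else:
            m=comp(ok&(Z>25),u,v); Q=P[m]; zt=np.percentile(Q[:,2],97)
            if k in("carton","tin","cana","canb","jar"): Q=Q[Q[:,2]>zt-6]
        if len(Q)<10: print(k,len(Q)); continue
        print(k,len(Q),np.round(np.percentile(Q[:,2],[3,50,97])),*rect(Q))
    # handle wood / red picture
    m=ok&(Z>5)&(Z<20)&((H<8)|(H>172))&(S>150)
    k,l,st,ce=cv2.connectedComponentsWithStats(m.astype(np.uint8))
    for i in range(1,k):
        if st[i,4]>80: print("red",st[i,4],np.round(ce[i]),rect(P[l==i]))
    m=(H>20)&(H<32)&(S>180)&(V>120)
    k,l,st,ce=cv2.connectedComponentsWithStats(m.astype(np.uint8))
    for i in range(1,k):
        if st[i,4]>60 : print("yel",st[i,4],np.round(ce[i]),np.round(np.median(P[l==i],0)),rect(P[l==i]))
    m=ok&((H<8)|(H>172))&(S>150)&(Z>25)&(Z<75)&(X<950)&(X>300)
    k,l,st,ce=cv2.connectedComponentsWithStats(m.astype(np.uint8))
    for i in range(1,k):
        if st[i,4]>20: print("lever?",st[i,4],np.round(ce[i]),np.round(np.percentile(P[l==i],[2,50,98],axis=0)).tolist())
E
python3 m.py
```

```text
scene
board 4083 [ 9. 13. 15.] [[469.0, 33.0], [500.0, -93.0], [705.0, -43.0], [674.0, 83.0]] [586.9  -4.7] [211.  129.4]
carton 7209 [78. 80. 82.] [[451.0, -237.0], [470.0, -387.0], [631.0, -366.0], [612.0, -216.0]] [ 541.  -301.6] [162.5 150.9]
cana 1086 [465. 471. 481.] [[542.0, -60.0], [580.0, -74.0], [623.0, 39.0], [585.0, 53.0]] [582.7 -10.3] [121.   40.8]
canb 1226 [ 98. 100. 102.] [[738.0, 122.0], [749.0, 62.0], [810.0, 73.0], [799.0, 133.0]] [773.8  97.5] [61.5 61.5]
jar 1317 [87. 90. 92.] [[704.0, -328.0], [756.0, -348.0], [777.0, -294.0], [724.0, -274.0]] [ 740.  -310.9] [57.5 55.9]
tin 1001 [43. 45. 47.] [[362.0, -55.0], [369.0, -134.0], [449.0, -126.0], [441.0, -47.0]] [405.3 -90.5] [79.9 79.2]
riser 3400 [27. 55. 96.] [[406.0, 347.0], [647.0, 244.0], [690.0, 345.0], [449.0, 448.0]] [548.  345.9] [110. 262.]
red 267 [48. 97.] ([[-201.0, -446.0], [-163.0, -579.0], [-147.0, -574.0], [-185.0, -442.0]], array([-174.2, -510.4]), array([ 16.7, 137.8]))
red 1932 [309. 250.] ([[486.0, 33.0], [515.0, -83.0], [619.0, -57.0], [591.0, 58.0]], array([552.7, -12.2]), array([107.5, 118
[... 1524 characters left out ...]
36.] [ 159. 1316.  -82.] ([[134.0, 1337.0], [335.0, -619.0], [379.0, -615.0], [178.0, 1341.0]], array([256.7, 361. ]), array([  44.5, 1966.4]))
yel 119 [226. 178.] [478. 270.  10.] ([[317.0, -616.0], [347.0, -621.0], [495.0, 285.0], [466.0, 290.0]], array([ 406. , -165.6]), array([918.5,  30.3]))
yel 149 [256. 178.] [533. 244.  10.] ([[335.0, -619.0], [368.0, -626.0], [554.0, 258.0], [521.0, 265.0]], array([ 444.5, -180.4]), array([904. ,  34.2]))
yel 348 [499. 378.] [ 719. -338.   33.] ([[309.0, -581.0], [335.0, -619.0], [748.0, -344.0], [723.0, -305.0]], array([ 528.8, -462.4]), array([496.7,  45.9]))
lever? 175 [240. 170.] [[492.0, 233.0, 26.0], [502.0, 239.0, 47.0], [512.0, 245.0, 63.0]]
```

{"op": "servo_tool", "data": {"motion": [[[-0.07,0.536,0,0,0,-0.128,1],[-0.07,0.536,0,0,0,-0.128,1],[-0.07,0.536,0,0,0,-0.128,1],[-0.07,0.536,0,0,0,-0.128,1],[-0.07,0.536,0,0,0,-0.128,1],[-0.07,0.536,0,0,0,-0.128,1],[-0.07,0.536,0,0,0,-0.128,1],[-0.07,0.536,-0.1,0,0,-0.128,1],[-0.07,0.536,-0.1,0,0,-0.128,1],[-0.07,0.536,-0.1,0,0,-0.128,1]]], "newtons": 20}}

```text
clock: 1.1
eef_pos: [515.0, 267.3, 155.8]
eef_rot: [-3.14, 0.001, 1.168]
wrist_force: [-0.1, -0.2, 0.7]
finger_gap: 17.3
finger_force: 0.0
```

```bash
python3 - <<'E'
from h import *
s=manip.read_state(); print({k:np.round(v,3).tolist() for k,v in s.items()})
c=cam("wrist"); save(c,"w1.png"); print(np.round(c["cam_to_world"],2).tolist())
c=cam("scene"); P,_,_=pts(c); H,S,V=cv2.split(cv2.cvtColor(c["frame"],cv2.COLOR_RGB2HSV))
m=((H<8)|(H>172))&(S>150)&(P[...,2]>20)&(P[...,2]<75)&(abs(P[...,0]-505)<40)&(abs(P[...,1]-240)<40)
print(m.sum(), np.round(np.percentile(P[m],[2,50,98],axis=0)) if m.any() else 0)
E
```

```text
{'clock': 1.1, 'joints': [0.416, 0.411, 1.49, -0.0, 1.243, 0.819], 'qd': [-0.0, -0.032, -0.039, 0.002, 0.003, 0.003], 'effort': [0.318, -54.629, -31.123, 0.057, -0.286, -0.01], 'eef_pos': [514.994, 267.273, 155.767], 'eef_rot': [-3.14, 0.001, 1.168], 'wrist_force': [-0.134, -0.195, 0.652], 'moment': [0.025, 0.03, -0.011], 'finger_force': 0.0, 'finger_gap': 17.314}
[[0.92, -0.38, -0.11, 546.35], [-0.39, -0.89, -0.25, 341.82], [-0.0, 0.27, -0.96, 334.9], [0.0, 0.0, 0.0, 1.0]]
83 [[492. 235.  22.]
 [508. 238.  48.]
 [515. 244.  64.]]
```

{"op": "servo_tool", "data": {"motion": [[[0,0,-0.08,0,0,0,1],[0,0,-0.16,0,0,0,1],[0,0,-0.232,0,0,0,1],[0,0,-0.232,0,0,0,1],[-0.012,-0.028,-0.232,0,0,0,1],[-0.024,-0.056,-0.232,0,0,0,1],[-0.036,-0.084,-0.232,0,0,0,1],[-0.048,-0.112,-0.232,0,0,0,1],[-0.06,-0.14,-0.232,0,0,0,1],[-0.06,-0.14,-0.232,0,0,0,1]]]}}

```text
clock: 2.2
eef_pos: [486.2, 197.3, 42.4]
eef_rot: [3.139, -0.002, 1.167]
wrist_force: [0.0, 0.3, 0.3]
finger_gap: 0.4
finger_force: 0.0
```

{"op": "servo_tool", "data": {"motion": [[[-0.004,-0.01,0,0,0,0,1],[-0.004,-0.01,0,0,0,0,1],[-0.004,-0.01,0.1,0,0,0,1],[-0.004,-0.01,0.2,0,0,0,1],[-0.004,-0.01,0.25,0,0,0,1],[-0.1,-0.3,0.3,0,0,0,0.3],[-0.1,-0.3,0.3,0,0,0,0.3],[-0.1,-0.3,0.3,0,0,0,0.3],[-0.1,-0.3,0.3,0,0,0,0.3],[-0.1,-0.3,0.3,0,0,0,0.3]]]}}

```text
clock: 3.2
eef_pos: [435.4, 47.6, 190.3]
eef_rot: [3.14, -0.001, 1.167]
wrist_force: [0.2, 0.9, -0.3]
finger_gap: 37.2
finger_force: 0.0
```

```bash
python3 - <<'E'
from h import *
s=manip.read_state(); print(np.round(s['joints'],3),s['eef_pos'],s['eef_rot'])
c=cam("scene"); save(c,"s2.png"); cv2.imwrite("pics/s2c.png",cv2.resize(cv2.cvtColor(c["frame"],cv2.COLOR_RGB2BGR)[100:280,340:560],None,fx=3,fy=3))
P,_,_=pts(c); H,S,V=cv2.split(cv2.cvtColor(c["frame"],cv2.COLOR_RGB2HSV))
t=np.array([526.5,295.5]);ex=np.array([.393,.92]);ey=np.array([-.92,.393])
q=P[...,:2]-t; X=q@ex;Y=q@ey
for nm,m in(("red",((H<8)|(H>172))&(S>150)),("yel",(H>18)&(H<34)&(S>150))):
    m=m&(abs(X+60)<80)&(abs(Y)<60)&(P[...,2]<80)
    print(nm,m.sum(),[np.round(np.percentile(a[m],[3,50,97])) for a in(X,Y,P[...,2])] if m.any() else 0)
# riser: front face fit
m=(abs(Y)<140)&(abs(X)<40)&(P[...,2]>85)&(P[...,2]<105)
print("riser top",cv2.minAreaRect(P[m][:,:2].astype(np.float32)), [np.round(np.percentile(a[m],[1,50,99]),1) for a in(X,Y,P[...,2])])
E
```

```text
[0.025 0.061 1.84  0.    1.239 0.429] [435.36502319  47.59949496 190.26875137] [ 3.14028657e+00 -7.94973143e-04  1.16674665e+00]
red 266 [array([-112.,  -87.,  -63.]), array([-11.,  -0.,  13.]), array([ 9., 12., 15.])]
yel 215 [array([-61., -59., -56.]), array([-48.,  -7.,  46.]), array([13., 35., 42.])]
riser top ((530.352294921875, 305.3866271972656), (19.77657127380371, 259.6658935546875), 66.35135650634766) [array([ 0.6,  8.4, 18.9]), array([-128.4,  -25.1,  124.7]), array([85.6, 94.8, 97.6])]
```

{"op": "servo_tool", "data": {"motion": [[[0.1,0.2,0.2,0.087,-0.0375,0,0.3],[0.174,0.4,0.2,0.174,-0.075,0,0.3],[0.174,0.4,0.2,0.261,-0.1125,0,0.3],[0.174,0.4,0.2,0.348,-0.15,0,0.3],[0.174,0.4,0.2,0.348,-0.15,0,0.3],[0.174,0.4,0.2,0.348,-0.15,0,0.3],[0.174,0.4,0.2,0.348,-0.15,0,0.3],[0.174,0.4,0.2,0.348,-0.15,0,0.3],[0.174,0.4,0.2,0.348,-0.15,0,0.3],[0.174,0.4,0.2,0.348,-0.15,0,0.3]]]}}

```text
clock: 4.25
eef_pos: [522.0, 248.9, 288.8]
eef_rot: [3.136, -1.186, 1.173]
wrist_force: [0.4, 0.2, 0.7]
finger_gap: 66.0
finger_force: 0.0
```

```bash
python3 - <<'E'
from h import *
s=manip.read_state(); print(np.round(s['joints'],3),s['eef_pos'],s['eef_rot'])
print(np.round(R.from_euler('xyz',s['eef_rot']).as_matrix(),3))
E
```

```text
[-0.043  0.118  1.956  1.376  1.084 -0.387] [521.96848413 248.85207208 288.84362795] [ 3.13550792 -1.18564652  1.17332074]
[[ 0.145  0.92   0.364]
 [ 0.346 -0.392  0.852]
 [ 0.927  0.002 -0.376]]
```

{"op": "servo_tool", "data": {"motion": [[[0.01,0.05,-0.1,0,0,0,0.3],[0.025,0.13,-0.2,0,0,0,0.3],[0.025,0.13,-0.248,0,0,0,0.3],[0.025,0.13,-0.248,0,0,0,0.3],[0.025,0.13,-0.248,0,0,0,0.3],[0.025,0.13,-0.248,0,0,0,0.3]]]}}

```text
clock: 4.85
eef_pos: [535.3, 313.1, 168.3]
eef_rot: [3.122, -1.192, 1.185]
wrist_force: [-0.4, -0.3, 0.3]
finger_gap: 65.8
finger_force: 0.0
```

```bash
python3 - <<'E'
from h import *
s=manip.read_state(); print(np.round(s['joints'],3),s['eef_pos'],s['eef_rot'])
print(np.round(R.from_euler('xyz',s['eef_rot']).as_matrix(),3))
c=cam("side"); save(c,"d3.png")
E
```

```text
[ 0.104  0.378  1.984  1.649  0.949 -0.724] [535.29041896 313.09507462 168.29064335] [ 3.12157908 -1.19171526  1.18515587]
[[ 0.139  0.919  0.368]
 [ 0.343 -0.393  0.853]
 [ 0.929  0.007 -0.37 ]]
```

View pics/d3.png

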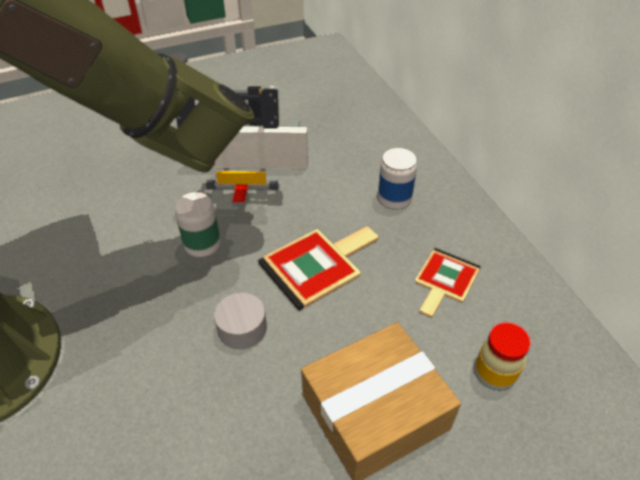

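The view shows the stop open (yellow plate up at (241,178), lever flat at (240,193)) and the placing pose reachable. The wrist is near the green can, so I'll check that clearance.

```bash
python3 - <<'E'
from h import *
c=cam("side"); P,_,_=pts(c)
for u,v in((205,165),(195,158),(215,150),(195,200),(160,130),(225,140)): print(u,v,np.round(P[v,u]))
c=cam("scene"); P,_,_=pts(c); m=(np.hypot(P[...,0]-389,P[...,1]-116)<90)&(P[...,2]>103)&(P[...,2]<400)
print("low over can",m.sum(), np.round(P[m][P[m][:,2].argsort()[:3]]) if m.any() else 0)
E
```

```text
205 165 [413.  42. 234.]
195 158 [402.  51. 244.]
215 150 [432.  46. 253.]
195 200 [395. 125. 100.]
160 130 [362.  34. 316.]
225 140 [449.  46. 266.]
low over can 5474 [[409. 127. 103.]
 [420. 123. 103.]
 [377.  92. 103.]]
```

{"op": "servo_tool", "data": {"motion": [[[0,-0.04,0.1,0,0,0,0.3],[0,-0.1,0.2,0,0,0,0.3],[0.13,-0.426,0.244,-0.348,0.15,0,0.3],[0.13,-0.426,0.244,-0.348,0.15,0,0.3],[0.13,-0.426,0.244,-0.348,0.15,0,0.3],[0.13,-0.426,0.244,-0.348,0.15,0,0.3],[0.13,-0.426,0.244,-0.348,0.15,0,0.3],[0.13,-0.426,0.244,-0.348,0.15,0,0.3],[0.13,-0.426,0.244,-0.348,0.15,0,0.3],[0.13,-0.426,0.244,-0.348,0.15,0,0.3]]]}}

```text
clock: 6.0
eef_pos: [599.8, 98.9, 290.1]
eef_rot: [3.136, -0.013, 1.165]
wrist_force: [0.2, -0.8, -0.6]
finger_gap: 66.2
finger_force: 0.0
```

{"op": "servo_tool", "data": {"motion": [[[0.1,-0.172,-0.2,0,0,-0.295,0.2],[0.1,-0.172,-0.2,0,0,-0.295,0.2],[0.1,-0.172,-0.2,0,0,-0.295,0.2],[0.1,-0.172,-0.2,0,0,-0.295,0.2],[0.1,-0.172,-0.2,0,0,-0.295,0.2],[0.1,-0.172,-0.2,0,0,-0.295,0.2],[0.1,-0.172,-0.2,0,0,-0.295,0.2],[0.1,-0.172,-0.2,0,0,-0.295,0.2],[0.1,-0.172,-0.2,0,0,-0.295,0.2],[0.1,-0.172,-0.2,0,0,-0.295,0.2]]]}}

```text
clock: 7.0
eef_pos: [649.5, 13.9, 187.7]
eef_rot: [3.141, -0.019, 0.244]
wrist_force: [-0.0, -0.3, -0.1]
finger_gap: 75.0
finger_force: 0.0
```

```bash
python3 - <<'E'
from h import *
s=manip.read_state(); print(np.round(s['joints'],3),s['eef_pos'],s['eef_rot'])
c=cam("wrist"); save(c,"w2.png"); P,D,o=pts(c)
H,S,V=cv2.split(cv2.cvtColor(c["frame"],cv2.COLOR_RGB2HSV))
X,Y=P[...,0],P[...,1]; a=np.radians(13.7); bx=np.array([np.cos(a),np.sin(a)]);by=np.array([-np.sin(a),np.cos(a)])
q=P[...,:2]-[587,-5]; A=q@bx;B=q@by
m=(P[...,2]>7)&(P[...,2]<20)&(A>35)&(A<115)&(abs(B)<50)
Q=P[m][:,:2].astype(np.float32); r=cv2.minAreaRect(Q); print(m.sum(),r,np.percentile(A[m],[1,99]),np.percentile(B[m],[1,99]))
E
```

```text
[-0.037  0.527  1.245  0.005  1.351  1.289] [649.50533029  13.89145817 187.73634721] [ 3.14123018 -0.01883228  0.24391923]
2061 ((655.0006103515625, 13.790632247924805), (71.02688598632812, 33.9918098449707), 14.21816635131836) [ 36.05905667 105.84463818] [-14.52333875  18.85443768]
```

View pics/w2.png

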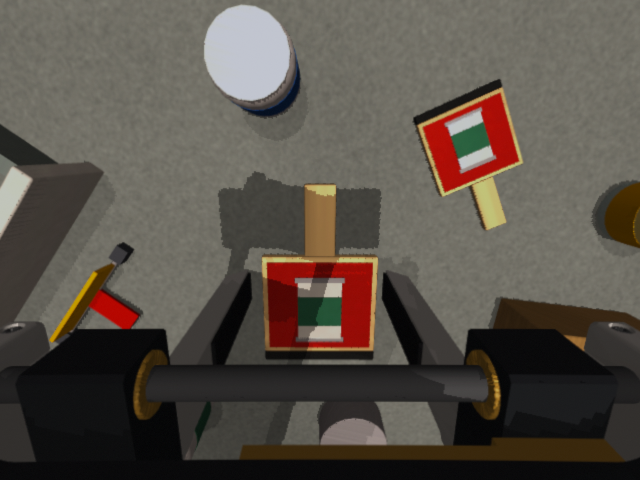

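The wrist view shows the handle at (320,220), centred between the fingers. Descending.

{"op": "servo_tool", "data": {"motion": [[[0,-0.003,-0.08,0,0,0,0.25],[0,-0.003,-0.16,0,0,0,0.25],[0,-0.003,-0.24,0,0,0,0.25],[0,-0.003,-0.32,0,0,0,0.25],[0,-0.003,-0.36,0,0,0,0.25],[0,-0.003,-0.36,0,0,0,0.25],[0,-0.003,-0.36,0,0,0,0.25]]]}}

```text
clock: 7.75
eef_pos: [649.9, 12.5, 8.3]
eef_rot: [3.141, -0.019, 0.243]
wrist_force: [-0.0, 0.3, 1.0]
finger_gap: 70.4
finger_force: 0.0
```

{"op": "servo_tool", "data": {"motion": [[[0,0,-0.006,-0.0015,0.006,0,0.25],[0,0,-0.011,-0.0015,0.006,0,0.25],[0,0,-0.011,-0.0015,0.006,0,0.5],[0,0,-0.011,-0.0015,0.006,0,0.8],[0,0,-0.011,-0.0015,0.006,0,1],[0,0,-0.011,-0.0015,0.006,0,1],[0,0,-0.011,-0.0015,0.006,0,1],[0,0,-0.011,-0.0015,0.006,0,1],[0,0,-0.011,-0.0015,0.006,0,1]]], "newtons": 40}}

```text
clock: 8.65
eef_pos: [649.6, 12.4, 2.0]
eef_rot: [3.141, 0.001, 0.242]
wrist_force: [0.2, -0.6, 1.0]
finger_gap: 33.8
finger_force: 40.0
```

{"op": "servo_tool", "data": {"motion": [[[0,0,0.02,0,0,0,1],[0,0,0.06,0,0,0,1],[0,0,0.11,0,0,0,1],[0,0,0.17,0,0,0,1],[0,0,0.24,0,0,0,1],[0,0,0.32,0,0,0,1],[0,0,0.4,0,0,0,1],[0,0,0.48,0,0,0,1],[0,0,0.53,0,0,0,1],[0,0,0.53,0,0,0,1]]]}}

```text
clock: 9.65
eef_pos: [650.3, 12.6, 271.7]
eef_rot: [3.14, -0.006, 0.242]
wrist_force: [0.4, 0.2, -1.2]
finger_gap: 33.4
finger_force: 40.0
```

```bash
cat > b.py <<'E'
from h import *
# fit board plane in tool frame from scene+side depth near the tool
s=manip.read_state(); Rt=R.from_euler('xyz',s['eef_rot']).as_matrix(); p=np.array(s['eef_pos'])
print(np.round(s['joints'],3),np.round(p,1),np.round(s['eef_rot'],3),s['finger_gap'])
for n in ("scene","side"):
    c=cam(n); P,_,_=pts(c); H,S,V=cv2.split(cv2.cvtColor(c["frame"],cv2.COLOR_RGB2HSV))
    q=(P-p)@Rt
    m=((H<8)|(H>172))&(S>140)&(np.linalg.norm(q,axis=-1)<230)&(c["range_z"]>0)&(abs(q[...,2])<80)&(P[...,2]>25)
    Q=q[m]
    if len(Q)<200: print(n,len(Q)); continue
    pc=Q.mean(0); nn=np.linalg.svd(Q-pc,full_matrices=False)[2][2]; nn*=-np.sign(nn[2])
    r=cv2.minAreaRect(Q[:,:2].astype(np.float32))
    print(n,len(Q),"c",np.round(pc,1),"n_tool",np.round(nn,3),"rect",np.round(r[0],1),np.round(r[1],1),round(r[2],1),"xr",np.percentile(Q[:,0],[1,99]).round(),"n_world",np.round(Rt@nn,3))
E
python3 b.py
```

```text
[-0.037  0.495  1.101 -0.     1.539  1.292] [650.3  12.6 271.7] [ 3.14  -0.006  0.242] 33.37150776854278
scene 1303 c [-86.8  33.9 -10.6] n_tool [-0.038  0.018 -0.999] rect [-78.1  21.3] [ 95.8 155.6] 44.4 xr [-150.  -45.] n_world [-0.038 -0.026  0.999]
side 2303 c [-99.    5.7  -6.9] n_tool [-0.006  0.003 -1.   ] rect [-99.5   1.2] [117.4 107.2] 89.0 xr [-151.  -49.] n_world [-0.011 -0.004  1.   ]
```

{"op": "servo_tool", "data": {"motion": [[[-0.03,0.046,0.037,0,0,0.03,1],[-0.07,0.11,0.037,0,0,0.07,1],[-0.11,0.17,0.037,0,0,0.11,1],[-0.15,0.23,0.037,0,0,0.15,1],[-0.19,0.29,0.037,0,0,0.19,1],[-0.23,0.355,0.037,0,0,0.23,1],[-0.27,0.415,0.037,0,0,0.27,1],[-0.295,0.457,0.037,0,0,0.293,1],[-0.295,0.457,0.037,0,0,0.293,1]]]}}

```text
clock: 10.65
eef_pos: [500.2, 242.9, 283.8]
eef_rot: [-3.139, 0.003, 1.168]
wrist_force: [0.0, -0.6, -1.4]
finger_gap: 33.6
finger_force: 40.0
```

{"op": "servo_tool", "data": {"motion": [[[0,0,0,0.035,-0.0153,0,1],[0,0,0,0.075,-0.0325,0,1],[0,0,0,0.115,-0.0498,0,1],[0,0,0,0.155,-0.0671,0,1],[0,0,0,0.195,-0.0844,0,1],[0,0,0,0.235,-0.1017,0,1],[0,0,0,0.275,-0.119,0,1],[0,0,0,0.315,-0.1363,0,1],[0,0,0,0.353,-0.1528,0,1],[0,0,0,0.353,-0.1528,0,1]]]}}

```text
clock: 11.65
eef_pos: [501.4, 239.4, 281.7]
eef_rot: [-3.122, -1.206, 1.14]
wrist_force: [0.4, 0.3, -1.0]
finger_gap: 33.5
finger_force: 40.0
```

```bash
cat >> b.py <<'E'
# re-measure the board and the riser in the riser frame
t=np.array([526.6,296.3]);a=np.radians(66.6);ex=np.array([np.cos(a),np.sin(a)]);ey=np.array([-ex[1],ex[0]])
d=(p[:2]-t); print("TCP riser",np.round([d@ex,d@ey,p[2]],1)); print("tool z riser",np.round([Rt[:2,2]@ex,Rt[:2,2]@ey,Rt[2,2]],3),"closing",np.round([Rt[:2,1]@ex,Rt[:2,1]@ey,Rt[2,1]],3))
E
python3 b.py
```

```text
[-0.073  0.087  2.026  1.407  1.106 -0.432] [501.4 239.4 281.7] [-3.122 -1.206  1.14 ] 33.508185799496935
scene 895 c [-92.1   7.2 -10.3] n_tool [-0.008  0.    -1.   ] rect [-98.2   0.1] [120.1 108.8] 89.0 xr [-150.  -45.] n_world [-0.373 -0.86   0.349]
side 1596 c [-106.2   18.1  -10.9] n_tool [-0.002  0.    -1.   ] rect [-98.5   1.3] [115.8 103.8] 89.5 xr [-149.  -50.] n_world [-0.372 -0.858  0.354]
TCP riser [-62.2   0.5 281.7]
tool z riser [ 0.934 -0.001 -0.356] closing [-0.004 -1.    -0.007]
```

{"op": "servo_tool", "data": {"motion": [[[0.02,0.046,0,0,0,0,1],[0.045,0.104,0,0,0,0,1],[0.067,0.154,0,0,0,0,1],[0.067,0.154,0,0,0,0,1],[0.067,0.154,-0.05,0,0,0,1],[0.067,0.154,-0.1,0,0,0,1],[0.067,0.154,-0.15,0,0,0,1],[0.067,0.154,-0.163,0,0,0,1],[0.067,0.154,-0.163,0,0,0,1]]]}}

```text
clock: 12.65
eef_pos: [535.5, 318.0, 203.9]
eef_rot: [-3.14, -1.206, 1.161]
wrist_force: [-0.1, -0.1, -0.8]
finger_gap: 33.2
finger_force: 40.0
```

```bash
cat >> b.py <<'E'
c=cam("scene"); P,_,_=pts(c); save(c,"last.png"); cv2.imwrite("pics/lastc.png",cv2.resize(cv2.cvtColor(c["frame"],cv2.COLOR_RGB2BGR)[60:270,330:570],None,fx=2.5,fy=2.5))
q=P[...,:2]-t; X=q@ex;Y=q@ey;Z=P[...,2]
H,S,V=cv2.split(cv2.cvtColor(c["frame"],cv2.COLOR_RGB2HSV))
m=(abs(X-9)<25)&(abs(Y)<150)&(Z>89)&(Z<101)&(S<60)
print("riser top X,Y",*[np.round(np.percentile(k[m],[1,5,95,99]),1) for k in(X,Y)],cv2.minAreaRect(P[m][:,:2].astype(np.float32))[2])
m=(H>18)&(H<34)&(S>150)&(abs(X+60)<30)&(abs(Y)<60)&(Z<60); print("plate X,Z",*[np.round(np.percentile(k[m],[3,50,97]),1) for k in (X,Z)])
E
python3 b.py
```

```text
[ 0.112  0.314  1.972  1.614  0.947 -0.63 ] [535.5 318.  203.9] [-3.14  -1.206  1.161] 33.223435484841126
scene 986 c [-92.6   7.1 -10.4] n_tool [-0.005  0.001 -1.   ] rect [-98.8   0.2] [120.3 109.6] 89.4 xr [-151.  -45.] n_world [-0.37  -0.86   0.352]
side 1160 c [-110.4   18.8  -10.8] n_tool [-0.005  0.001 -1.   ] rect [-101.1    0.9] [116.3  98.6] 89.2 xr [-150.  -53.] n_world [-0.37  -0.86   0.352]
TCP riser [ 23.5   0.4 203.9]
tool z riser [ 0.934  0.001 -0.357] closing [ 0.    -1.    -0.001]
riser top X,Y [ 0.4  0.7 17.7 18.5] [-129.3 -127.5  -31.5  124.4] 66.48139190673828
plate X,Z [-61.7 -60.2 -56.5] [14.4 34.2 41.8]
```

{"op": "servo_tool", "data": {"motion": [[[0,-0.002,-0.02,0,0,0,1],[0,-0.003,-0.04,0,0,0,1],[0,-0.003,-0.06,0,0,0,1],[0,-0.003,-0.074,0,0,0,1],[0,-0.003,-0.08,0,0,0,1],[0,-0.003,-0.08,0,0,0,1],[0,-0.003,-0.08,0,0,0,1]]]}}

```text
clock: 13.5
eef_pos: [535.6, 316.5, 164.1]
eef_rot: [3.141, -1.208, 1.163]
wrist_force: [0.3, 0.5, -1.8]
finger_gap: 33.3
finger_force: 40.0
```

{"op": "servo_tool", "data": {"motion": [[[0,0,-0.003,0,0,0,1],[0,0,-0.006,0,0,0,1],[0,0,-0.008,0,0,0,1],[0,0,-0.008,0,0,0,1],[0,0,-0.008,0,0,0,1]]]}}

```text
clock: 14.0
eef_pos: [535.5, 316.5, 160.0]
eef_rot: [3.141, -1.208, 1.163]
wrist_force: [0.4, -0.3, -1.0]
finger_gap: 33.2
finger_force: 40.0
```

{"op": "servo_tool", "data": {"motion": [[[0,0,-0.002,0,0,0,1],[0,0,-0.004,0,0,0,1],[0,0,-0.004,0,0,0,1],[0,0,-0.004,0,0,0,1]]]}}

```text
clock: 14.4
eef_pos: [536.1, 316.7, 159.2]
eef_rot: [3.138, -1.21, 1.165]
wrist_force: [1.2, 1.3, 6.3]
finger_gap: 33.8
finger_force: 40.0
```

{"op": "servo_tool", "data": {"motion": [[[0.001,0.002,0.001,0,0,0,1],[0.002,0.004,0.001,0,0,0,1],[0.002,0.004,0.001,0,0,0,1],[0.002,0.004,0.001,0,0,0,1]]]}}

```text
clock: 14.8
eef_pos: [536.6, 318.4, 158.5]
eef_rot: [3.14, -1.208, 1.163]
wrist_force: [-1.4, -3.9, 4.2]
finger_gap: 33.3
finger_force: 40.0
```

```bash
python3 b.py
```

```text
[ 0.113  0.408  1.985  1.693  0.955 -0.764] [536.6 318.4 158.5] [ 3.14  -1.208  1.163] 33.349211106171104
scene 898 c [-91.8   7.8 -12.9] n_tool [ 0.025 -0.001 -1.   ] rect [-97.   -0.7] [120.7 103.7] 89.4 xr [-148.  -46.] n_world [-0.369 -0.849  0.379]
side 813 c [-108.2   25.3  -13.9] n_tool [ 0.026 -0.002 -1.   ] rect [-100.4    3.5] [ 91.1 114.6] 2.9 xr [-145.  -58.] n_world [-0.369 -0.848  0.379]
TCP riser [ 24.3  -0.4 158.5]
tool z riser [ 0.935 -0.    -0.355] closing [-0. -1.  0.]
riser top X,Y [-15.5 -14.3  17.4  18.2] [-128.9 -127.6   16.9  105.4] 68.37445068359375
plate X,Z [-61.5 -60.1 -55.5] [13.  34.1 41.8]
```

View pics/lastc.png

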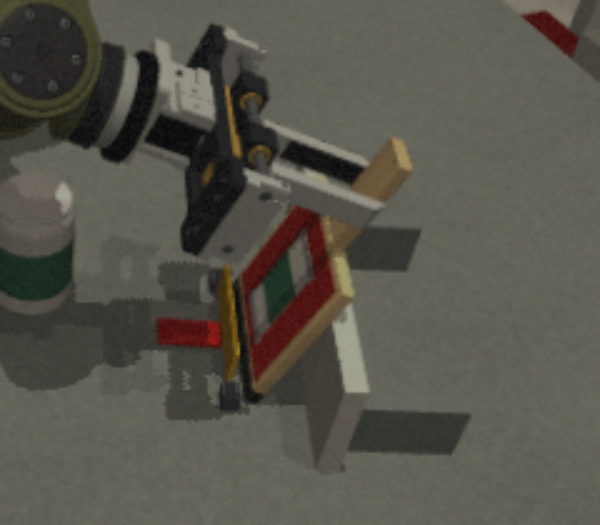

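Foot is behind the stop at about (245,340) and the board rests on the panel edge at (340,290), so it touches both bench and panel. Releasing.

{"op": "servo_tool", "data": {"motion": [[[0,0,0,0,0,0,0.6],[0,0,0,0,0,0,0.5],[0,0,0,0,0,0,0.4],[0,0,0,0,0,0,0.3],[0,0,0,0,0,0,0.3],[0,0,0,0,0,0,0.3]]]}}

```text
clock: 15.55
eef_pos: [536.5, 318.5, 158.4]
eef_rot: [3.141, -1.207, 1.163]
wrist_force: [-0.1, -0.4, -0.1]
finger_gap: 65.6
finger_force: 0.0
```

{"op": "servo_tool", "data": {"motion": [[[-0.015,-0.034,0.014,0,0,0,0.3],[-0.03,-0.069,0.028,0,0,0,0.3],[-0.052,-0.12,0.05,0,0,0,0.3],[-0.074,-0.172,0.071,0,0,0,0.3],[-0.1,-0.23,0.15,0,0,0,0.3],[-0.1,-0.25,0.25,0,0,0,0.3],[-0.1,-0.25,0.3,0,0,0,0.3],[-0.1,-0.25,0.3,0,0,0,0.3],[-0.1,-0.25,0.3,0,0,0,0.3]]]}}

```text
clock: 16.45
eef_pos: [486.3, 193.5, 308.3]
eef_rot: [3.139, -1.207, 1.165]
wrist_force: [-0.2, -0.6, -0.0]
finger_gap: 65.9
finger_force: 0.0
```

```bash
python3 - <<'E'
from h import *
s=manip.read_state(); print(s['clock'],np.round(s['eef_pos']))
t=np.array([526.6,296.3]);a=np.radians(66.6);ex=np.array([np.cos(a),np.sin(a)]);ey=np.array([-ex[1],ex[0]])
for n in("scene","side"):
    c=cam(n); save(c,n+"9.png"); P,_,_=pts(c); H,S,V=cv2.split(cv2.cvtColor(c["frame"],cv2.COLOR_RGB2HSV)); q=P[...,:2]-t; L=np.dstack([q@ex,q@ey,P[...,2]])
    m=((H<8)|(H>172))&(S>140)&(abs(L[...,0])<70)&(abs(L[...,1])<90)&(L[...,2]>25)&(L[...,2]<140)&(L[...,0]>-57); Q=L[m]
    pc=Q.mean(0); nn=np.linalg.svd(Q-pc,full_matrices=False)[2][2]; nn*=np.sign(nn[2])
    u=np.array([nn[2],0,-nn[0]]); A=(Q-pc)@u+pc@u
    r=cv2.minAreaRect(np.c_[A,Q[:,1]].astype(np.float32)); print(n,len(Q),np.round(nn,3),r,"Y",np.percentile(Q[:,1],[1,99]).round(1))
    m=(L[...,2]>125)&(L[...,2]<215)&(abs(L[...,1])<40)&(L[...,0]>-10)&(L[...,0]<80); print("handle Y",np.percentile(L[m][:,1],[2,50,98]).round(1), L[m][:,2].max())
    for k,(x,y,z) in dict(cana=(389,116,100),canb=(774,96,100),tin=(405,-91,45),jar=(740,-311,90)).items():
        m=(abs(P[...,2]-z)<5)&(np.hypot(P[...,0]-x,P[...,1]-y)<60); print(k,m.sum(),np.round((P[m][:,:2].max(0)+P[m][:,:2].min(0))/2) if m.any() else 0)
E
```

```text
16.45 [486. 194. 308.]
scene 938 [-0.926 -0.     0.377] ((58.72994613647461, -1.282073974609375), (102.49076080322266, 121.8017578125), 0.3053227663040161) Y [-59.9  57. ]
handle Y [-19.2  -8.9  15.4] 200.56540848835084
cana 530 [390. 117.]
canb 1235 [774.  97.]
tin 1025 [405. -90.]
jar 1327 [ 740. -311.]
side 1644 [-0.925  0.001  0.381] ((57.073463439941406, -1.6639900207519531), (101.5198974609375, 115.57727813720703), 0.014915336854755878) Y [-57.8  55.2]
handle Y [-19.6  -2.6  14.7] 161.70380717253227
cana 732 [389. 117.]
canb 577 [774.  95.]
tin 1691 [405. -92.]
jar 1159 [ 740. -313.]
```

View pics/scene9.png

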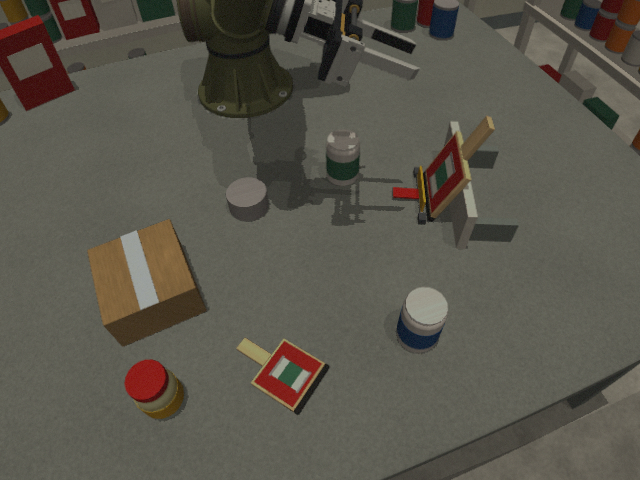

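The board at about (447,175) leans on the panel, handle up, behind the raised stop at (422,190), off centre by about 2 mm and square. The cans, jar and tin haven't moved.

```bash
python3 -c "
from cell import manip
print(manip.sign_off())"
```

```text
the job is handed in; nothing more can be done
None
```

The stop is flipped open and the red board stands behind it, leaning on the panel with its handle up and picture out, square and about 2 mm off centre; the cans, jar and tin were not moved, and the job was handed in at about 16.5 s.

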